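Space the dividers of a parts tray with a hooked spacer block

TASK

Set the three dividers of the parts tray to equal compartments with the hooked wooden spacer, one after another outward from the end wall: holding it by its handle, drop it over a divider, block on the end-wall side and hook on the far side, draw the divider towards the end wall until the block bears on the wall (for the others, on the divider set before), and keep it pressed there lightly for half a second, without ramming or shifting what is already set. Then stand the spacer upright on the bench clear of the tray and let go; leave the other things alone.

Things in the scene. Friction and masses are not known exactly. Their poses are not given: they have to be found in the camera images.
- tray: Grey steel tray fixed to the bench, 150 mm (its x) by 300 mm (its y), origin at the centre of its underside. Base 8 mm thick; side lips 20 mm high along both long edges; two guide rods along y at x = +-55 mm. The row of dividers runs along its y axis; the end wall stands at its -y end, the +y end has no wall.
- end_wall: The tray's fixed, rigid end wall, 140 mm long in x, 10 mm thick, top 53 mm above the bench. Origin under the middle of its inner face (tray y = -140 mm), at bench level; axes as the tray's.
- end_wall_face (a point): Middle of the end wall's inner face (the face towards the dividers), 30 mm above the bench; axes as the tray's.
- divider1: First sliding divider counted from the end wall: upright aluminium plate, 134 mm (x) by 6 mm (y), spanning 10 to 53 mm above the bench, square to the row, black feet on the guide rods. Slides only along the tray's y (up to 250 mm from the end wall), against a steady drag of about 6 N, and stays where it is left. Origin: middle of its face nearer the end wall, at bench level; axes as the tray's.
- divider2: Second sliding divider counted from the end wall: upright aluminium plate, 134 mm (x) by 6 mm (y), spanning 10 to 53 mm above the bench, square to the row, black feet on the guide rods. Slides only along the tray's y (up to 250 mm from the end wall), against a steady drag of about 6 N, and stays where it is left. Origin: middle of its face nearer the end wall, at bench level; axes as the tray's.
- divider3: Third sliding divider counted from the end wall: upright aluminium plate, 134 mm (x) by 6 mm (y), spanning 10 to 53 mm above the bench, square to the row, black feet on the guide rods. Slides only along the tray's y (up to 250 mm from the end wall), against a steady drag of about 6 N, and stays where it is left. Origin: middle of its face nearer the end wall, at bench level; axes as the tray's.
- divider1_mid (a point): Centre of divider 1's plate, 31.5 mm above the bench; axes as the tray's. Set rightly, it lies 57 mm from the end wall face along the tray's y.
- divider2_mid (a point): Centre of divider 2's plate, 31.5 mm above the bench; axes as the tray's. Set rightly, it lies 60 mm from divider1_mid along the tray's y.
- divider3_mid (a point): Centre of divider 3's plate, 31.5 mm above the bench; axes as the tray's. Set rightly, it lies 60 mm from divider2_mid along the tray's y.
- spacer_mid (a point): Loose wooden hooked spacer (about 0.15 kg, 112 mm high, standing upright on its block). This point: on the handle's centre line, 56 mm above the underside; z up, y along the spacer, hook on the +y side. Handle to grip firmly across y: 44 mm (x) by 24 mm (y), 62 to 112 mm above the underside. It is clamped fast on the bridge.
- spacer: Same spacer; origin under the handle. One piece below it: block 40 (x) by 36 mm (y), 50 high; 24 mm slot open below; hook plate 8 mm, down to 15 above the underside; bridge over all, 50 to 62. Block's outer face to hook's inner face 60 mm, so clear gap 54. Slot centre nominally 20 mm to the handle's +y, block face 28 to -y, but the handle is clamped up to 6 mm off either way: unknown, feel it.
- spray: Bystander: spray can, 56 mm across, 150 mm high, standing to one side of the tray (the spacer stands on the other side); origin under its centre.
- driver: Bystander: screwdriver lying beyond the tray; origin under it.
- tape: Bystander: flat roll of black tape 90 mm across, 20 mm high; origin under its centre.
- smallbin: Bystander: open blue bin 140 x 100 x 70 mm; origin under its centre.
Not all that is in view belongs to the job. Leave any turquoise look-alike of the spacer alone.

How it is judged:
By the outcome, as a careful person would: the job done as asked, in the order asked, and still so for the second after the job is handed in, with the robot touching nothing.
It also fails if it takes over 72 s, if anything falls off the work surface, if the arm or the gripper's body presses on something with over 40 N, if the wrist force passes 120 N, or if a joint passes its speed limit or range.

ROBOT

A 6-joint arm with a two-finger parallel gripper is mounted at the origin on the work surface. World frame = base frame: x ahead of the robot, y to its left, z up, the work surface at z = 0. Lengths are in m, angles in rad, forces in N, time in s.
With the tool pointing down it reaches from about 0.35 to 0.975 m from the base axis. Payload 4.9 kg.
Tool frame: the origin (TCP) lies on the front face of the gripper's body, between the roots of the fingers; the fingertips stand ctrl.tip_extent ahead of it and the grasp point (between the pads) lies 54 mm ahead of it (ctrl.tip_extent is the distance from the TCP to the fingertips, in m); z points along the fingers, y is the line along which they close (so a half turn about z gives the same grasp; the last joint's range is limited). The gripper opens to 85 mm and grips with 20 to 120 N. Pads are 22 mm wide; open, the fingers measure 114 mm over their backs; the gripper's body (76 mm by 85 mm) begins 54 mm behind the grasp point. The pads swing forward as they close: fully open they stand 13 mm farther back than shut.
Start: joints at [-1.233, 0.053, 1.613, -0, 1.476, -0.119], TCP at [0.276, -0.561, 0.304] pointing down, gripper open.
Joint ranges: [-3.01, 3.01], [-1.01, 2.22], [0.06, 2.58], [-1.02, 4.17], [0.09, 2.62], [-3.14, 3.14]. Speed limits (rad/s): [2.57, 2.57, 3.14, 3.14, 3.14, 3.14].

INTERFACE

Orientations are given as a rotation vector (axis times angle).
In Python, from station import ctrl gives the robot as it stands.
- The arm moves only by the tool apply_moves, never from a script. Its argument "rows" is one flat list of numbers, 6 for each row, row after row: the shift along the tool's x, y, z normalised to -1 to 1, where 1 is 0.6 m, then the turn, a rotation vector about the tool's x, y, z normalised to -1 to 1, where 1 is 90 degrees. A call has 1 to 20 rows; each row is the pose to reach, as a shift and turn from the pose commanded when the call began, along the tool's axes at that moment; what a row does not reach only later rows make up. A row lasts 1/10 s, in which the tool goes at most 50 mm and 8.59 degrees, less where a joint would pass 70% of its speed; a pose out of reach is approached as far as the arm can. A call with a number of a shift or a turn outside -1 to 1 is refused whole. A call with a gripper value outside its range is refused whole. "grip" is the opening, from 0 (shut) to 1 (fully open), set as the call begins (left out, the last holds). The fingers move at their own pace and stop on an object; "grip_force" is the grip in N (left out, the last holds). Time passes only in rows, so rows that repeat a pose let the fingers close. It gives the time, the measured TCP pose, the force, the opening and the grip force at its end, in the units of the state.
- ctrl.get_obs(): the state, without advancing time (a new reading comes with each control period).
- ctrl.get_image(name): name is "scene" or "top"; returns (picture, depth): 400x640x3 uint8, blue, green, red; 400x640 float32, m along the optical axis (not along the pixel's ray), 0 where there is no reading.
- ctrl.camera_model(name): a dict with "mtx" (3x3 intrinsics, pixels), "k1" (the pictures are not rectified: a ray, as slopes to the right and down, at radius r is drawn at 1 + k1 r^2 times it, then the intrinsics apply), "R" (3x3) and "t" (3): a world point X has camera coordinates R X + t. Camera axes: x right, y down, z forward; pixel columns grow to the right and rows downward; lengths in m; the calibration is good to about 2 mm. A picture is of the moment at which its call begins. camera_model takes no time and is no camera call.
- ctrl.finish_job(): hands the job in; it is judged then, once.
The state is a dict: "t": time; "q": joint angles; "dq": joint speeds; "effort": joint torques, N m; "tool_pos": TCP position; "tool_rot": TCP orientation; "contact_force": force on the tool from outside, world axes, zero at the start; "wrist_torque": the same for the moment, N m; "opening": finger opening in m; "grip_force": force on a finger pad.
Only numpy, scipy, OpenCV 4.12 (cv2) and the standard library are available. Lean on these libraries where they do the work, as an engineer would, in place of code of your own. Each camera call takes 0.05 s, during which the arm holds its last target. There are 200 camera calls.

## Working session

There is one attempt and no reset: what is moved stays moved. The work goes in short steps, Python scripts to look and compute and a tool call to move; the robot and the scene stay as the last step left them, time stands still between calls to the robot, and variables do not carry over. Pictures are saved under pics/ and viewed, at most 10 in all, crops included, and the job is handed in when it is done.

Besides the shell and the picture viewer there is one more tool, called after "Request:" as name(argument=value, ...) on one line, values as JSON. apply_moves: Moves the arm, as the interface text tells. Its arguments: {"type":"object","properties":{"rows":{"type":"array","items":{"type":"number"}},"grip":{"type":"number"},"grip_force":{"type":"number"}},"required":["rows"]}

```bash
ls; mkdir -p pics; cat > h.py <<'E'
from station import ctrl
import numpy as np, cv2
def cam(n):
    m=ctrl.camera_model(n); return {k:np.array(v) for k,v in m.items()}
def und(m,uv):
    K=m['mtx']; k=float(m['k1'])
    d=(np.atleast_2d(uv).astype(float)-[K[0,2],K[1,2]])/[K[0,0],K[1,1]]
    s=d.copy()
    for _ in range(30): s=d/(1+k*(s**2).sum(1,keepdims=True))
    return s
def plane(m,uv,z):
    s=und(m,uv); r=np.c_[s,np.ones(len(s))]@m['R']; c=-m['R'].T@m['t']
    return c+r*((z-c[2])/r[:,2])[:,None]
def cloud(m,depth):
    v,u=np.mgrid[:400,:640]; s=und(m,np.c_[u.ravel(),v.ravel()])
    p=np.c_[s,np.ones(len(s))]*depth.reshape(-1,1)
    return ((p-m['t'])@m['R']).reshape(400,640,3)
E
python3 - <<'E'
from h import *
for n in('scene','top'):
    im,d=ctrl.get_image(n); cv2.imwrite(f'pics/{n}0.png',im); np.save(f'pics/{n}0.npy',d)
    m=cam(n); print(n,m['mtx'].tolist(),m['k1'],-m['R'].T@m['t'],m['R'][2])
print(ctrl.tip_extent,ctrl.get_obs())
E
```

```text
pics
scene [[411.10763483431714, 0.0, 315.9798260300767], [0.0, 411.10763483431714, 210.29144490999383], [0.0, 0.0, 1.0]] 0.0016653944546530565 [1.14822133 0.14200833 0.80850377] [-0.61144185 -0.23433967 -0.75579348]
top [[452.0376472461578, 0.0, 323.82424143295265], [0.0, 452.0376472461578, 210.01530105496977], [0.0, 0.0, 1.0]] 0.01894481724988659 [ 0.43445481 -0.08320931  1.27290547] [ 0.0928914   0.00469003 -0.9956652 ]
0.0726 {'t': 0.1, 'q': array([-1.23299581e+00,  5.33086764e-02,  1.61413332e+00,  5.49137855e-06,
        1.47598096e+00, -1.19006598e-01]), 'dq': array([ 0.0003864 , -0.00116994, -0.00247079, -0.00020416, -0.0005082 ,
       -0.00055042]), 'effort': array([-9.43348714e-04, -3.94901955e+01, -3.71362531e+01, -2.04887519e-04,
        3.93845068e-03, -2.52885252e-05]), 'tool_pos': array([ 0.27553684, -0.5605216 ,  0.30278873]), 'tool_rot': array([-3.05823017e+00, -7.10915413e-01,  3.05181302e-04]), 'contact_force': array([ 0.50431615,  0.34041286, -0.24931331]), 'wrist_torque': array([-0.01632159, -0.06339966,  0.04415071]), 'grip_force': 0.0, 'opening': 0.08543417427894777}
```

View pics/scene0.png

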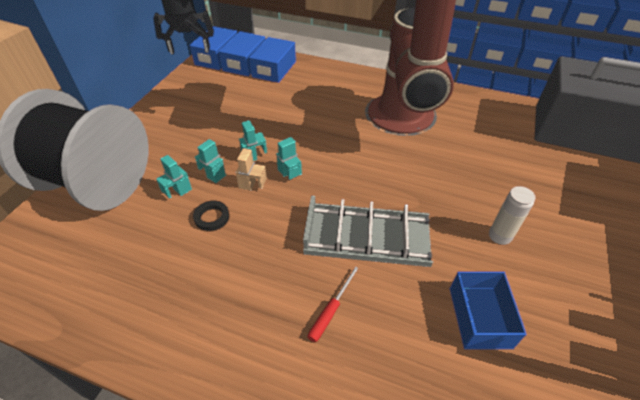

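View pics/top0.png

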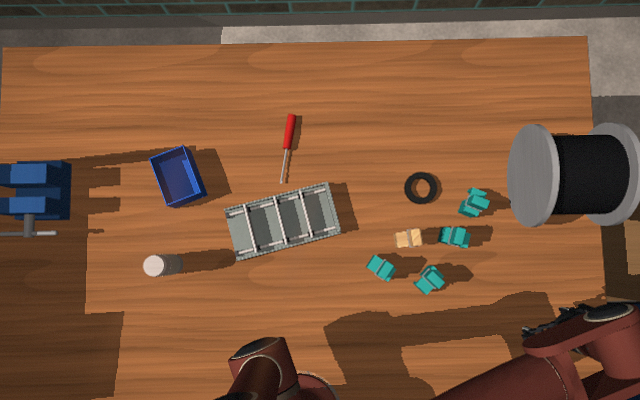

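Both views show the tray (top px ~(283,220), with the end wall at its right end, ~(332,208)), the wooden spacer at (408,239) among turquoise look-alikes, and the spray can at (155,265). I'll measure with depth and colour next.

```bash
python3 - <<'E'
from h import *
im=cv2.imread('pics/top0.png'); sc=cv2.imread('pics/scene0.png')
a=cv2.resize(im[170:275,215:350],None,fx=5,fy=5,interpolation=cv2.INTER_CUBIC)
b=cv2.resize(im[215:265,380:440],None,fx=5,fy=5,interpolation=cv2.INTER_CUBIC)
c=cv2.resize(sc[140:200,225:275],None,fx=5,fy=5,interpolation=cv2.INTER_CUBIC)
cv2.imwrite('pics/a.png',a)
o=np.zeros((300,560,3),np.uint8); o[:250,:300]=b; o[:300,305:555]=c; cv2.imwrite('pics/b.png',o)
mt=cam('top');ms=cam('scene')
P=cloud(mt,np.load('pics/top0.npy')); Q=cloud(ms,np.load('pics/scene0.npy'))
# wood spacer top
for nm,C,roi,pix in(('top',P,(215,265,380,440),im),('scene',Q,(140,200,225,275),sc)):
    r=roi; X=C[r[0]:r[1],r[2]:r[3]].reshape(-1,3)
    B=pix[r[0]:r[1],r[2]:r[3]].reshape(-1,3).astype(int)
    wood=(B[:,2]>B[:,1]+10)&(B[:,1]>B[:,0])
    for lo,hi in((.104,.12),(.055,.07),(.045,.055)):
        s=wood&(X[:,2]>lo)&(X[:,2]<hi); 
        if s.sum()>5:
            y=X[s]; rr=cv2.minAreaRect((y[:,:2]*1000).astype(np.float32)); print(nm,lo,s.sum(),y.mean(0).round(4),rr)
# tray
r=(170,275,215,350); X=P[r[0]:r[1],r[2]:r[3]].reshape(-1,3)
s=(X[:,2]>.004)&(X[:,2]<.03); print('tray',cv2.minAreaRect((X[s][:,:2]*1000).astype(np.float32)))
s=(X[:,2]>.035)&(X[:,2]<.075); y=X[s]; print(s.sum(), np.percentile(y[:,2],[5,50,95]))
np.save('pics/hi.npy',y)
E
```

```text
top 0.104 163 [ 0.4688 -0.3114  0.1112] ((469.0041809082031, -312.0318908691406), (43.58317565917969, 24.081392288208008), 9.430036544799805)
top 0.055 218 [ 0.4653 -0.2897  0.0618] ((467.4742431640625, -302.3101501464844), (47.5762825012207, 68.29183959960938), 6.31184720993042)
top 0.045 9 [ 0.4611 -0.2695  0.0495] ((461.3580322265625, -269.4503479003906), (26.956100463867188, 0.5073381662368774), 6.76227331161499)
scene 0.104 125 [ 0.4745 -0.3134  0.1098] ((471.8037109375, -314.6135559082031), (44.403255462646484, 24.233211517333984), 7.070103168487549)
scene 0.055 218 [ 0.4733 -0.2949  0.0612] ((429.0475158691406, -322.7852783203125), (148.62890625, 75.22655487060547), 23.133468627929688)
scene 0.045 71 [ 0.4797 -0.3019  0.0504] ((426.24603271484375, -324.99462890625), (151.76646423339844, 73.5931396484375), 24.46401596069336)
tray ((522.523681640625, 40.7010498046875), (376.8907165527344, 292.9528503417969), 89.0882797241211)
608 [0.03930063 0.05172592 0.05577182]
```

View pics/a.png

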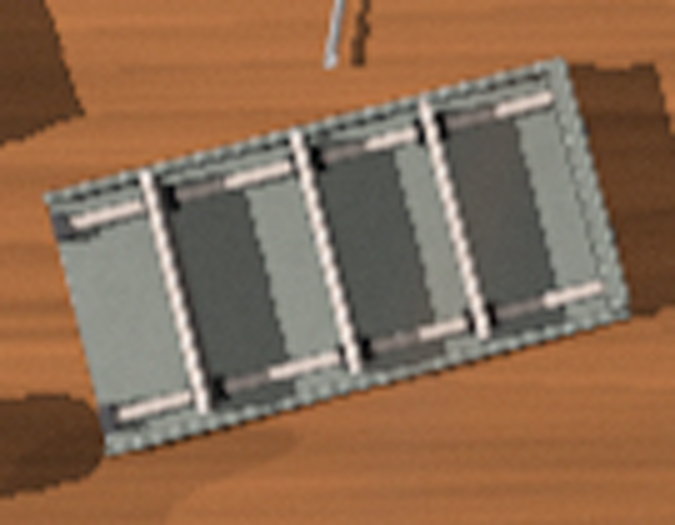

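View pics/b.png

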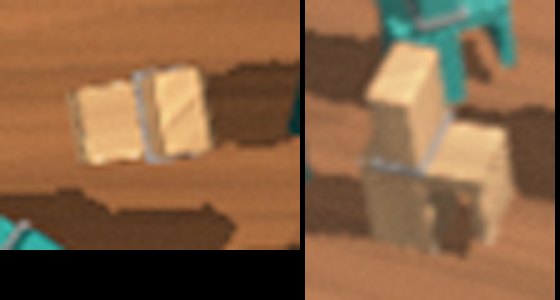

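The tray's end wall is at right. In the crop, divider 1 runs (430,105)–(483,330), divider 2 (298,135)–(352,365) and divider 3 (150,180)–(203,405). The spacer's hook faces left, which is the tray's +y side.

```bash
python3 - <<'E'
from h import *
im=cv2.imread('pics/top0.png').astype(int); mt=cam('top'); 
def line(a,b,z):
    # sample bright ridge across the line a-b (crop px) -> world pts at z
    a=np.array(a)/5+[215-.4,170-.4]; b=np.array(b)/5+[215-.4,170-.4]
    g=im.sum(2); pts=[]
    for v in range(int(a[1])+4,int(b[1])-3):
        uc=a[0]+(b[0]-a[0])*(v-a[1])/(b[1]-a[1]); us=np.arange(int(uc)-4,int(uc)+6)
        w=np.clip(g[v,us]-530,0,None).astype(float)
        if w.sum()>0: pts.append([(w*us).sum()/w.sum(),v])
    X=plane(mt,np.array(pts),z)
    f=cv2.fitLine(X[:,:2].astype(np.float32),cv2.DIST_HUBER,0,1e-4,1e-4).ravel()
    return f
L={}
for n,a,b in(('d1',(430,110),(483,330)),('d2',(298,135),(352,365)),('d3',(150,180),(203,405))):
    f=line(a,b,.053); L[n]=f; print(n,f,np.degrees(np.arctan2(f[1],f[0])))
# tray outline corners at lip height / wall top
c=np.array([(47,195),(565,60),(628,315),(108,455)])/5+[214.6,169.6]
W=plane(mt,c,.02); W2=plane(mt,c,.053); print(W.round(4)); print(W2[1:3].round(4))
for i in range(4): e=W[(i+1)%4]-W[i]; print(np.linalg.norm(e),np.degrees(np.arctan2(e[1],e[0])))
e=W2[2]-W2[1]; print('wall',np.linalg.norm(e))
P=cloud(mt,np.load('pics/top0.npy')); r=P[170:275,215:350].reshape(-1,3); y=r[(r[:,2]>.045)&(r[:,2]<.06)]
th=np.radians(np.mean([np.degrees(np.arctan2(f[1],f[0])) if f[0]>0 else np.degrees(np.arctan2(-f[1],-f[0])) for f in L.values()])); ex=np.array([np.cos(th),np.sin(th)]); ey=np.array([-ex[1],ex[0]])
t=y[:,:2]@ey; print(np.degrees(th),ex,ey)
h,e=np.histogram(t,np.arange(t.min(),t.max()+.002,.002)); print([(round(float(a),3),int(k)) for a,k in zip(e,h) if k])
for n,f in L.items(): print(n, f[2:]@ey, f[2:]@ex)
S=cloud(cam('scene'),np.load('pics/scene0.npy')).reshape(-1,3); s=S[(S[:,2]>.04)&(S[:,2]<.058)]
q=s[:,:2]@ey; p=s[:,:2]@ex; k=(abs(p-.5)<.09)&(q>-.3)&(q<.1)
h,e=np.histogram(q[k],np.arange(-.3,.1,.004)); print([(round(float(a),3),int(k)) for a,k in zip(e,h) if k])
# spacer x centre and yaw
sp=P[215:265,380:440].reshape(-1,3)
E
```

```text
d1 [ 0.9692877   0.24592963  0.54108584 -0.02647456] 14.236777
d2 [0.9717188  0.23614094 0.521628   0.04254512] 13.658886
d3 [0.9699654  0.24324305 0.48886412 0.12104876] 14.078028
[[ 0.5601  0.2007  0.02  ]
 [ 0.6311 -0.0892  0.02  ]
 [ 0.4877 -0.1216  0.02  ]
 [ 0.4155  0.1665  0.02  ]]
[[ 0.6259 -0.089   0.053 ]
 [ 0.4863 -0.1206  0.053 ]]
0.2984527374595221 -76.2441072498737
0.14693158759550373 -167.25518800430362
0.2969944723085745 104.07555184259158
0.14856996097902778 13.320169780257956
wall 0.14306158902118465
13.99123 [0.97033274 0.2417734 ] [-0.2417734   0.97033274]
[(-0.236, 36), (-0.234, 39), (-0.232, 37), (-0.23, 38), (-0.228, 40), (-0.226, 1), (-0.16, 14), (-0.158, 36), (-0.156, 37), (-0.154, 24), (-0.088, 24), (-0.086, 38), (-0.084, 36), (-0.082, 20), (-0.004, 26), (-0.002, 38), (-0.0, 37), (0.002, 26), (0.004, 1)]
d1 -0.1565093 0.5186325
d2 -0.08483286 0.516439
d3 -0.00073676556 0.50362724
[(-0.244, 2), (-0.24, 72), (-0.236, 81), (-0.232, 62), (-0.164, 47), (-0.16, 70), (-0.092, 64), (-0.088, 64), (-0.008, 82), (-0.004, 66)]
```

```bash
cat >> h.py <<'E'
from scipy.spatial.transform import Rotation as Ro
EX=np.array([np.cos(np.radians(14)),np.sin(np.radians(14)),0]); EY=np.array([-EX[1],EX[0],0])
def to(pos,yaw,cur=None):
    "row for a TCP target, tool down, tool x at yaw (deg)"
    o=ctrl.get_obs(); p,R=(o['tool_pos'],Ro.from_rotvec(o['tool_rot'])) if cur is None else cur
    T=Ro.from_euler('z',yaw,degrees=True)*Ro.from_euler('x',180,degrees=True)
    print('row',(R.inv().apply(np.array(pos)-p)/.6).round(4).tolist(),((R.inv()*T).as_rotvec()/(np.pi/2)).round(4).tolist())
def st():
    o=ctrl.get_obs(); p=o['tool_pos']; R=Ro.from_rotvec(o['tool_rot']).as_matrix(); f=o['contact_force']
    print('t%.2f'%o['t'],'tcp',p.round(4),'s %.4f p %.4f'%(p@EY,p@EX),'yaw %.2f'%np.degrees(np.arctan2(R[1,0],R[0,0])),'z',R[:,2].round(3),'F s %.2f p %.2f z %.2f'%(f@EY,f@EX,f[2]),'open %.4f g %.0f'%(o['opening'],o['grip_force']))
E
python3 - <<'E'
from h import *
im=cv2.imread('pics/top0.png')
P=cloud(cam('top'),np.load('pics/top0.npy'))
hsv=cv2.cvtColor(im,cv2.COLOR_BGR2HSV); m=cv2.inRange(hsv,(75,80,40),(100,255,255)); m[:150]=0; m[:,:350]=0; m[:,520:]=0
n,l,s,c=cv2.connectedComponentsWithStats(m)
for i in range(1,n):
    if s[i,4]<40: continue
    X=P[l==i]; X=X[X[:,2]>.02]; print(c[i].round(),X.min(0).round(3),X.max(0).round(3))
st()
to([.470,-.313,.25],8); to([.470,-.313,.146],8)
E
```

```text
[478. 199.] [ 0.434 -0.515  0.023] [ 0.602 -0.083  1.273]
[468. 210.] [ 0.525 -0.491  0.021] [ 0.572 -0.453  0.07 ]
[444. 234.] [ 0.454 -0.415  0.022] [ 0.496 -0.39   0.068]
[460. 237.] [ 0.434 -0.466  0.028] [ 0.493 -0.083  1.273]
[374. 263.] [ 0.383 -0.23   0.032] [ 0.434 -0.083  1.273]
[386. 271.] [ 0.356 -0.264  0.055] [ 0.41  -0.21   0.117]
[430. 280.] [ 0.321 -0.39   0.021] [ 0.434 -0.083  1.273]
t0.10 tcp [ 0.2755 -0.5605  0.3028] s -0.6105 p 0.1317 yaw 26.17 z [-0.001  0.002 -1.   ] F s 0.21 p 0.57 z -0.25 open 0.0854 g 0
row [0.4728, -0.2271, 0.0885] [-0.0012, 0.0, 0.2019]
row [0.4728, -0.2268, 0.2618] [-0.0012, 0.0, 0.2019]
```

Request:
apply_moves(rows=[0.473, -0.227, 0.0885, 0, 0, 0.202, 0.473, -0.227, 0.0885, 0, 0, 0.202, 0.473, -0.227, 0.0885, 0, 0, 0.202, 0.473, -0.227, 0.0885, 0, 0, 0.202, 0.473, -0.227, 0.0885, 0, 0, 0.202, 0.473, -0.227, 0.0885, 0, 0, 0.202, 0.473, -0.227, 0.0885, 0, 0, 0.202, 0.473, -0.227, 0.0885, 0, 0, 0.202, 0.473, -0.227, 0.0885, 0, 0, 0.202, 0.473, -0.227, 0.0885, 0, 0, 0.202], grip=0.7)

```text
t: 1.1
tool_pos: [0.4698, -0.3145, 0.251]
tool_rot: [3.134, 0.217, -0.0]
contact_force: [-1.2, -0.5, -0.3]
opening: 0.0598
grip_force: 0.0
```

```bash
python3 - <<'E'
from h import *
st(); to([.470,-.313,.146],8)
E
```

```text
t1.10 tcp [ 0.4698 -0.3145  0.251 ] s -0.4188 p 0.3797 yaw 7.92 z [-0.    -0.001 -1.   ] F s -0.18 p -1.30 z -0.29 open 0.0598 g 0
row [0.0007, -0.0024, 0.175] [0.0003, 0.0001, -0.0009]
```

Request:
apply_moves(rows=[0, -0.002, 0.06, 0, 0, 0, 0, -0.002, 0.12, 0, 0, 0, 0, -0.002, 0.16, 0, 0, 0, 0, -0.002, 0.175, 0, 0, 0, 0, -0.002, 0.175, 0, 0, 0, 0, -0.002, 0.175, 0, 0, 0])

```text
t: 1.7
tool_pos: [0.4705, -0.3135, 0.1474]
tool_rot: [3.132, 0.217, 0.003]
contact_force: [-0.5, 0.2, 0.1]
opening: 0.0601
grip_force: 0.0
```

Request:
apply_moves(rows=[0, 0, 0, 0, 0, 0, 0, 0, 0, 0, 0, 0, 0, 0, 0, 0, 0, 0, 0, 0, 0, 0, 0, 0, 0, 0, 0, 0, 0, 0, 0, 0, 0, 0, 0, 0], grip=0, grip_force=100)

```text
t: 2.3
tool_pos: [0.4709, -0.3129, 0.1475]
tool_rot: [3.132, 0.219, 0.003]
contact_force: [-0.5, -0.1, 5.5]
opening: 0.023
grip_force: 98.2
```

```bash
python3 - <<'E'
from h import *
st()
im,d=ctrl.get_image('scene'); cv2.imwrite('pics/g.png',cv2.resize(im[60:220,170:330],None,fx=4,fy=4,interpolation=cv2.INTER_CUBIC)[:600])
E
```

```text
t2.30 tcp [ 0.4709 -0.3129  0.1475] s -0.4176 p 0.3812 yaw 8.00 z [ 0.002 -0.002 -1.   ] F s 0.00 p -0.50 z 5.55 open 0.0230 g 98
```

View pics/g.png

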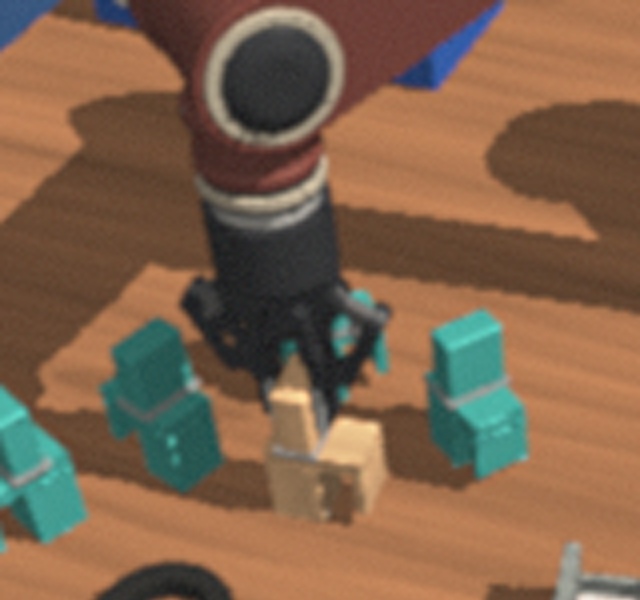

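```bash
python3 - <<'E'
from h import *
x=.517*EX-.181*EY
to([x[0],x[1],.2485],14)
E
```

```text
row [0.1841, -0.4154, -0.1689] [0.0014, -0.0011, -0.0666]
```

Request:
apply_moves(rows=[0, 0, -0.03, 0, 0, 0, 0, 0, -0.1, 0, 0, 0, 0, 0, -0.168, 0, 0, 0, 0, 0, -0.168, 0, 0, 0])

```text
t: 2.75
tool_pos: [0.4724, -0.3141, 0.2537]
tool_rot: [3.126, 0.219, 0.013]
contact_force: [1.5, -1.5, -0.4]
opening: 0.0225
grip_force: 98.2
```

```bash
python3 - <<'E'
from h import *
x=.517*EX-.181*EY
st();to([x[0],x[1],.2485],14)
E
```

```text
t2.75 tcp [ 0.4724 -0.3141  0.2537] s -0.4190 p 0.3823 yaw 8.00 z [ 0.009 -0.008 -1.   ] F s -1.77 p 1.08 z -0.35 open 0.0225 g 98
row [0.1817, -0.418, 0.0063] [0.0059, -0.0046, -0.0666]
```

Request:
apply_moves(rows=[0.03, -0.07, 0, 0, 0, -0.03, 0.063, -0.145, 0, 0, 0, -0.067, 0.096, -0.22, 0, 0, 0, -0.067, 0.127, -0.29, 0, 0, 0, -0.067, 0.155, -0.354, 0, 0, 0, -0.067, 0.175, -0.4, 0, 0, 0, -0.067, 0.182, -0.415, 0, 0, 0, -0.067, 0.183, -0.417, 0, 0, 0, -0.067, 0.183, -0.417, 0, 0, 0, -0.067, 0.183, -0.417, 0, 0, 0, -0.067])

```text
t: 3.75
tool_pos: [0.5438, -0.0504, 0.2462]
tool_rot: [3.118, 0.381, -0.001]
contact_force: [1.0, -0.1, -1.5]
opening: 0.0226
grip_force: 98.7
```

```bash
python3 - <<'E'
from h import *
st()
x=.517*EX-.181*EY
to([x[0],x[1],.2485],14);to([x[0],x[1],.1585],14)
im,d=ctrl.get_image('scene'); cv2.imwrite('pics/o.png',cv2.resize(im[110:280,270:450],None,fx=3.5,fy=3.5,interpolation=cv2.INTER_CUBIC))
E
```

```text
t3.75 tcp [ 0.5438 -0.0504  0.2462] s -0.1805 p 0.5154 yaw 13.93 z [-0.001 -0.    -1.   ] F s -0.33 p 0.92 z -1.55 open 0.0226 g 99
row [0.0026, 0.0009, -0.0038] [0.0001, 0.0005, -0.0007]
row [0.0028, 0.0009, 0.1462] [0.0001, 0.0005, -0.0007]
```

View pics/o.png

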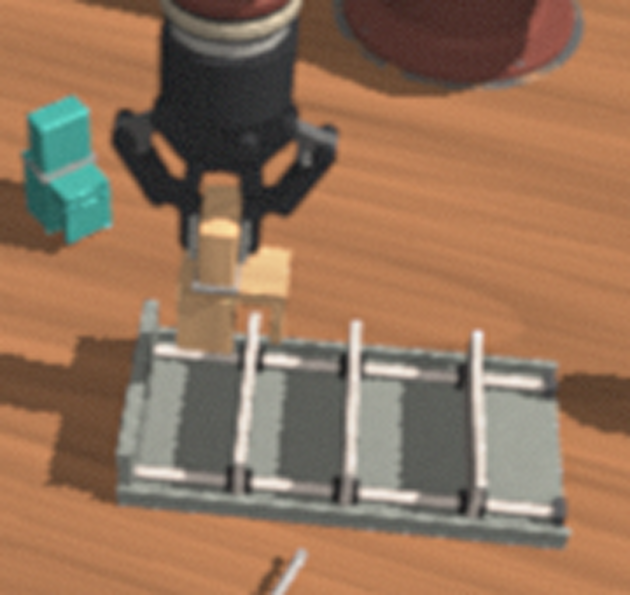

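The spacer is held over the tray with its slot about above divider 1 (crop px ~(250,330)). I'll measure the slot against the handle from the depth before lowering.

```bash
python3 - <<'E'
from h import *
for n in('scene','top'):
    im,d=ctrl.get_image(n); C=cloud(cam(n),d).reshape(-1,3); B=im.reshape(-1,3).astype(int)
    s,p=C@EY,C@EX; k=(abs(p-.517)<.05)&(abs(s+.18)<.08)&(B[:,2]>B[:,0]+25)
    for lo,hi in((.103,.108),(.12,.142),(.157,.164)):
        q=s[k&(C[:,2]>lo)&(C[:,2]<hi)]; h,e=np.histogram(q,np.arange(-.25,-.1,.003)); print(n,lo,[(round(float(a)*1000),int(x)) for a,x in zip(e,h) if x], q.min().round(4) if len(q) else '', q.max().round(4) if len(q) else '')
E
```

```text
scene 0.103 [(-208, 2), (-205, 2), (-202, 2), (-199, 3), (-196, 1), (-193, 1), (-190, 4), (-187, 1), (-184, 1), (-181, 2), (-178, 2), (-175, 2), (-172, 1)] -0.206 -0.1716
scene 0.12 [(-208, 5), (-205, 7), (-202, 14), (-199, 7), (-196, 6), (-193, 13), (-190, 7), (-187, 6), (-184, 14), (-181, 7), (-178, 7), (-175, 14), (-172, 3), (-148, 7), (-145, 7), (-142, 9)] -0.2061 -0.1391
scene 0.157 [(-208, 10), (-205, 11), (-202, 13), (-199, 9), (-196, 3), (-193, 1), (-190, 1), (-178, 1), (-172, 6), (-169, 12), (-166, 13), (-163, 17), (-160, 16), (-157, 18), (-154, 18), (-151, 17), (-148, 19), (-145, 17), (-142, 18)] -0.2069 -0.1391
top 0.103 []  
top 0.12 []  
top 0.157 [(-157, 1), (-154, 1), (-151, 3), (-148, 4), (-145, 6), (-142, 6), (-139, 7), (-136, 2)] -0.1552 -0.1355
```

Request:
apply_moves(rows=[0.002, 0, 0.03, 0, 0, 0, 0.002, 0, 0.06, 0, 0, 0, 0.002, 0, 0.075, 0, 0, 0, 0.002, 0, 0.09, 0, 0, 0, 0.002, 0, 0.095, 0, 0, 0, 0.002, 0, 0.1, 0, 0, 0])

```text
t: 4.5
tool_pos: [0.5455, -0.0491, 0.1869]
tool_rot: [3.118, 0.383, 0.001]
contact_force: [0.3, 0.1, -1.6]
opening: 0.0231
grip_force: 98.7
```

```bash
python3 - <<'E'
from h import *
st(); x=.517*EX-.181*EY
to([x[0],x[1],.1585],14)
E
```

```text
t4.50 tcp [ 0.5455 -0.0491  0.1869] s -0.1797 p 0.5174 yaw 14.01 z [ 0.001 -0.    -1.   ] F s 0.05 p 0.33 z -1.60 open 0.0231 g 99
row [-0.0007, 0.0022, 0.0473] [0.0002, -0.0004, 0.0001]
```

Request:
apply_moves(rows=[0, 0.0015, 0.008, 0, 0, 0, 0, 0.0015, 0.018, 0, 0, 0, 0, 0.0015, 0.03, 0, 0, 0, 0, 0.0015, 0.04, 0, 0, 0, 0, 0.0015, 0.045, 0, 0, 0, 0, 0.0015, 0.045, 0, 0, 0, 0, 0.0015, 0.045, 0, 0, 0])

```text
t: 5.2
tool_pos: [0.5455, -0.0498, 0.1596]
tool_rot: [-3.118, -0.384, -0.0]
contact_force: [-0.2, -0.2, -1.3]
opening: 0.0231
grip_force: 98.7
```

```bash
python3 - <<'E'
from h import *
st()
E
```

```text
t5.20 tcp [ 0.5455 -0.0498  0.1596] s -0.1803 p 0.5173 yaw 14.03 z [ 0.  0. -1.] F s -0.15 p -0.22 z -1.25 open 0.0231 g 99
```

Request:
apply_moves(rows=[0, 0.005, 0, 0, 0, 0, 0, 0.01, 0, 0, 0, 0, 0, 0.0133, 0, 0, 0, 0, 0, 0.0167, 0, 0, 0, 0, 0, 0.02, 0, 0, 0, 0, 0, 0.0217, 0, 0, 0, 0, 0, 0.0233, 0, 0, 0, 0])

```text
t: 5.9
tool_pos: [0.5486, -0.0621, 0.1596]
tool_rot: [-3.114, -0.383, 0.001]
contact_force: [-0.5, 5.3, 0.7]
opening: 0.0231
grip_force: 98.9
```

```bash
python3 - <<'E'
from h import *
st()
E
```

```text
t5.90 tcp [ 0.5486 -0.0621  0.1596] s -0.1930 p 0.5173 yaw 14.01 z [-0.001  0.004 -1.   ] F s 5.23 p 0.75 z 0.71 open 0.0231 g 99
```

Request:
apply_moves(rows=[0, 0.0017, 0, 0, 0, 0, 0, 0.0033, 0, 0, 0, 0, 0, 0.005, 0, 0, 0, 0, 0, 0.0067, 0, 0, 0, 0, 0, 0.0083, 0, 0, 0, 0])

```text
t: 6.4
tool_pos: [0.5498, -0.0668, 0.1596]
tool_rot: [-3.114, -0.383, 0.001]
contact_force: [-0.5, 6.4, 0.6]
opening: 0.0234
grip_force: 98.9
```

```bash
python3 - <<'E'
from h import *
st()
E
```

```text
t6.40 tcp [ 0.5498 -0.0668  0.1596] s -0.1979 p 0.5173 yaw 14.03 z [-0.001  0.004 -1.   ] F s 6.32 p 1.04 z 0.58 open 0.0234 g 99
```

Steady drag is about 6 N. From here I'll creep toward the wall.

Request:
apply_moves(rows=[0, 0.0008, 0, 0, 0, 0, 0, 0.0017, 0, 0, 0, 0, 0, 0.0025, 0, 0, 0, 0, 0, 0.0033, 0, 0, 0, 0])

```text
t: 6.8
tool_pos: [0.5503, -0.0687, 0.1596]
tool_rot: [-3.114, -0.383, 0.001]
contact_force: [-1.7, 6.9, 0.7]
opening: 0.0229
grip_force: 98.9
```

```bash
python3 - <<'E'
from h import *
st()
E
```

```text
t6.80 tcp [ 0.5503 -0.0687  0.1596] s -0.1998 p 0.5173 yaw 14.02 z [-0.001  0.004 -1.   ] F s 7.09 p -0.02 z 0.66 open 0.0229 g 99
```

Request:
apply_moves(rows=[0, 0.0008, 0, 0, 0, 0, 0, 0.0017, 0, 0, 0, 0])

```text
t: 7.0
tool_pos: [0.5505, -0.0697, 0.1596]
tool_rot: [-3.114, -0.383, 0.001]
contact_force: [-1.9, 6.5, 0.6]
opening: 0.0231
grip_force: 98.9
```

```bash
python3 - <<'E'
from h import *
st()
E
```

```text
t7.00 tcp [ 0.5505 -0.0697  0.1596] s -0.2009 p 0.5173 yaw 14.03 z [-0.001  0.004 -1.   ] F s 6.81 p -0.30 z 0.59 open 0.0231 g 99
```

Request:
apply_moves(rows=[0, 0.0008, 0, 0, 0, 0, 0, 0.0013, 0, 0, 0, 0])

```text
t: 7.2
tool_pos: [0.5507, -0.0705, 0.1596]
tool_rot: [-3.114, -0.383, 0.001]
contact_force: [-0.7, 5.7, 1.7]
opening: 0.0229
grip_force: 98.9
```

```bash
python3 - <<'E'
from h import *
st()
E
```

```text
t7.20 tcp [ 0.5507 -0.0705  0.1596] s -0.2016 p 0.5173 yaw 14.02 z [-0.001  0.004 -1.   ] F s 5.72 p 0.67 z 1.71 open 0.0229 g 99
```

Request:
apply_moves(rows=[0, 0.0006, 0, 0, 0, 0, 0, 0.0012, 0, 0, 0, 0, 0, 0.0017, 0, 0, 0, 0])

```text
t: 7.5
tool_pos: [0.551, -0.0715, 0.1596]
tool_rot: [-3.114, -0.383, 0.001]
contact_force: [-1.6, 6.4, 0.6]
opening: 0.023
grip_force: 98.9
```

```bash
python3 - <<'E'
from h import *
st()
E
```

```text
t7.50 tcp [ 0.551  -0.0715  0.1596] s -0.2027 p 0.5173 yaw 14.03 z [-0.001  0.004 -1.   ] F s 6.57 p -0.02 z 0.57 open 0.0230 g 99
```

Request:
apply_moves(rows=[0, 0.0006, 0, 0, 0, 0, 0, 0.0012, 0, 0, 0, 0, 0, 0.0017, 0, 0, 0, 0])

```text
t: 7.8
tool_pos: [0.5512, -0.0725, 0.1596]
tool_rot: [-3.114, -0.383, 0.001]
contact_force: [-0.8, 5.7, 1.3]
opening: 0.0228
grip_force: 98.9
```

```bash
python3 - <<'E'
from h import *
st()
E
```

```text
t7.80 tcp [ 0.5512 -0.0725  0.1596] s -0.2037 p 0.5173 yaw 14.02 z [-0.001  0.004 -1.   ] F s 5.74 p 0.59 z 1.32 open 0.0228 g 99
```

Request:
apply_moves(rows=[0, 0.0005, 0, 0, 0, 0, 0, 0.001, 0, 0, 0, 0, 0, 0.0015, 0, 0, 0, 0])

```text
t: 8.1
tool_pos: [0.5513, -0.0729, 0.1596]
tool_rot: [-3.113, -0.383, 0.001]
contact_force: [-1.2, 7.1, 1.6]
opening: 0.0227
grip_force: 99.0
```

```bash
python3 - <<'E'
from h import *
st()
E
```

```text
t8.10 tcp [ 0.5513 -0.0729  0.1596] s -0.2041 p 0.5173 yaw 14.02 z [-0.002  0.005 -1.   ] F s 7.20 p 0.58 z 1.59 open 0.0227 g 99
```

Request:
apply_moves(rows=[0, 0.0005, 0, 0, 0, 0, 0, 0.001, 0, 0, 0, 0, 0, 0.001, 0, 0, 0, 0])

```text
t: 8.4
tool_pos: [0.5514, -0.0731, 0.1595]
tool_rot: [-3.112, -0.383, 0.002]
contact_force: [-1.9, 9.1, 1.1]
opening: 0.0231
grip_force: 99.1
```

```bash
python3 - <<'E'
from h import *
st()
E
```

```text
t8.40 tcp [ 0.5514 -0.0731  0.1595] s -0.2043 p 0.5173 yaw 14.03 z [-0.002  0.006 -1.   ] F s 9.30 p 0.33 z 1.14 open 0.0231 g 99
```

Request:
apply_moves(rows=[0, 0.0005, 0, 0, 0, 0, 0, 0.0005, 0, 0, 0, 0, 0, 0.0005, 0, 0, 0, 0, 0, 0.0005, 0, 0, 0, 0, 0, 0.0005, 0, 0, 0, 0, 0, 0.0005, 0, 0, 0, 0, 0, 0.0005, 0, 0, 0, 0, 0, 0.0005, 0, 0, 0, 0])

```text
t: 9.2
tool_pos: [0.5514, -0.0731, 0.1595]
tool_rot: [-3.111, -0.383, 0.002]
contact_force: [-2.7, 9.1, 1.2]
opening: 0.023
grip_force: 99.1
```

```bash
python3 - <<'E'
from h import *
st()
E
```

```text
t9.20 tcp [ 0.5514 -0.0731  0.1595] s -0.2043 p 0.5173 yaw 14.03 z [-0.002  0.007 -1.   ] F s 9.46 p -0.39 z 1.16 open 0.0230 g 99
```

Request:
apply_moves(rows=[0, -0.006, 0, 0, 0, 0, 0, -0.013, 0, 0, 0, 0, 0, -0.02, 0, 0, 0, 0, 0, -0.02, 0, 0, 0, 0, 0, -0.02, 0, 0, 0, 0])

```text
t: 9.7
tool_pos: [0.549, -0.0641, 0.1596]
tool_rot: [3.118, 0.384, 0.0]
contact_force: [-1.2, 0.2, -1.6]
opening: 0.023
grip_force: 98.7
```

```bash
python3 - <<'E'
from h import *
st()
x=.517*EX-.1106*EY
to([x[0],x[1],.2225],14)
E
```

```text
t9.70 tcp [ 0.549  -0.0641  0.1596] s -0.1950 p 0.5172 yaw 14.03 z [ 0. -0. -1.] F s 0.48 p -1.11 z -1.63 open 0.0230 g 99
row [-0.0002, -0.1406, -0.1048] [0.0002, -0.0, 0.0003]
```

Request:
apply_moves(rows=[0, 0, -0.02, 0, 0, 0, 0, 0, -0.06, 0, 0, 0, 0, 0, -0.09, 0, 0, 0, 0, 0, -0.105, 0, 0, 0, 0, 0, -0.105, 0, 0, 0, 0, -0.03, -0.105, 0, 0, 0, 0, -0.07, -0.105, 0, 0, 0, 0, -0.11, -0.105, 0, 0, 0, 0, -0.135, -0.105, 0, 0, 0, 0, -0.1405, -0.105, 0, 0, 0, 0, -0.1405, -0.105, 0, 0, 0, 0, -0.1405, -0.105, 0, 0, 0])

```text
t: 10.9
tool_pos: [0.5287, 0.0174, 0.2225]
tool_rot: [3.118, 0.383, -0.0]
contact_force: [0.0, 0.6, -2.0]
opening: 0.0231
grip_force: 98.8
```

```bash
python3 - <<'E'
from h import *
st()
im,d=ctrl.get_image('scene'); cv2.imwrite('pics/o2.png',cv2.resize(im[110:280,270:450],None,fx=3.5,fy=3.5,interpolation=cv2.INTER_CUBIC))
C=cloud(cam('scene'),d).reshape(-1,3); B=im.reshape(-1,3).astype(int); s,p=C@EY,C@EX
def hist(k,b=.002):
    h,e=np.histogram(s[k],np.arange(-.26,.02,b)); print([(round(float(a)*1000),int(x)) for a,x in zip(e,h) if x])
hist((abs(p-.517)<.06)&(C[:,2]>.047)&(C[:,2]<.056)&(s<.02)&(s>-.26)&(B[:,2]<B[:,0]+40))
hist((abs(p-.517)<.03)&(C[:,2]>.09)&(C[:,2]<.118)&(B[:,2]>B[:,0]+25))
E
```

```text
t10.90 tcp [0.5287 0.0174 0.2225] s -0.1110 p 0.5172 yaw 14.01 z [-0. -0. -1.] F s 0.54 p 0.16 z -1.96 open 0.0231 g 99
[(-240, 22), (-238, 33), (-236, 32), (-234, 32), (-232, 36), (-230, 5), (-176, 28), (-174, 33), (-172, 32), (-170, 4), (-92, 15), (-90, 30), (-88, 26), (-86, 16), (-8, 15), (-6, 36), (-4, 33), (-2, 25)]
[(-138, 5), (-136, 8), (-134, 8), (-132, 6), (-130, 7), (-128, 8), (-126, 7), (-124, 7), (-122, 7), (-120, 7), (-118, 8), (-116, 7), (-114, 7), (-112, 8), (-110, 7), (-108, 8), (-106, 7), (-104, 6), (-102, 1), (-78, 9), (-76, 8), (-74, 8), (-72, 8)]
```

View pics/o2.png

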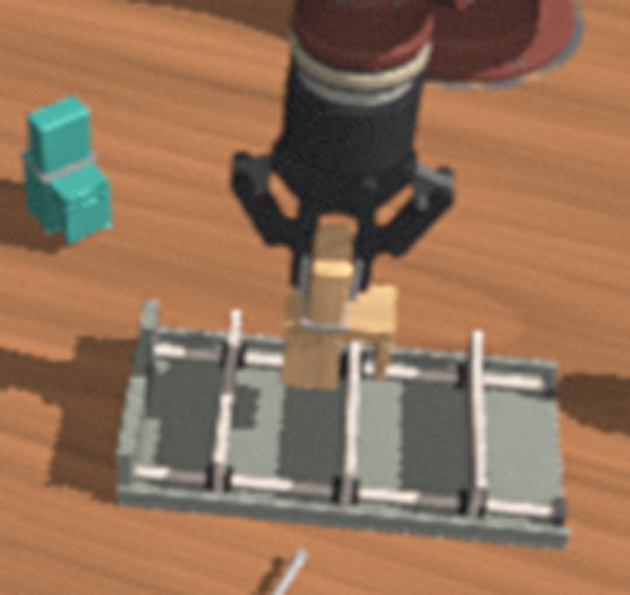

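Divider 1 now sits ~57 mm from the wall, and the slot is above divider 2 (crop ~(352,350)). I'll lower it.

Request:
apply_moves(rows=[0, -0.0015, 0.03, 0, 0, 0, 0, -0.0015, 0.05, 0, 0, 0, 0, -0.0015, 0.065, 0, 0, 0, 0, -0.0015, 0.08, 0, 0, 0, 0, -0.0015, 0.093, 0, 0, 0, 0, -0.0015, 0.103, 0, 0, 0, 0, -0.0015, 0.105, 0, 0, 0, 0, -0.0015, 0.105, 0, 0, 0])

```text
t: 11.75
tool_pos: [0.5284, 0.0187, 0.1595]
tool_rot: [-3.118, -0.384, 0.0]
contact_force: [-0.5, 0.8, -1.4]
opening: 0.0228
grip_force: 98.8
```

```bash
python3 - <<'E'
from h import *
st()
E
```

```text
t11.75 tcp [0.5284 0.0187 0.1595] s -0.1097 p 0.5172 yaw 14.02 z [-0.  0. -1.] F s 0.87 p -0.29 z -1.45 open 0.0228 g 99
```

Request:
apply_moves(rows=[0, 0.005, 0, 0, 0, 0, 0, 0.01, 0, 0, 0, 0, 0, 0.0133, 0, 0, 0, 0, 0, 0.0167, 0, 0, 0, 0, 0, 0.02, 0, 0, 0, 0, 0, 0.0233, 0, 0, 0, 0, 0, 0.0267, 0, 0, 0, 0, 0, 0.03, 0, 0, 0, 0, 0, 0.0333, 0, 0, 0, 0, 0, 0.0367, 0, 0, 0, 0, 0, 0.04, 0, 0, 0, 0, 0, 0.0433, 0, 0, 0, 0, 0, 0.0467, 0, 0, 0, 0, 0, 0.05, 0, 0, 0, 0, 0, 0.052, 0, 0, 0, 0, 0, 0.0535, 0, 0, 0, 0])

```text
t: 13.35
tool_pos: [0.536, -0.0112, 0.1599]
tool_rot: [-3.114, -0.383, 0.0]
contact_force: [-1.3, 6.6, 0.6]
opening: 0.0226
grip_force: 99.1
```

```bash
python3 - <<'E'
from h import *
st()
E
```

```text
t13.35 tcp [ 0.536  -0.0112  0.1599] s -0.1406 p 0.5174 yaw 14.01 z [-0.001  0.004 -1.   ] F s 6.70 p 0.32 z 0.63 open 0.0226 g 99
```

Request:
apply_moves(rows=[0, 0.0012, 0, 0, 0, 0, 0, 0.0022, 0, 0, 0, 0, 0, 0.0032, 0, 0, 0, 0, 0, 0.004, 0, 0, 0, 0, 0, 0.0045, 0, 0, 0, 0])

```text
t: 13.85
tool_pos: [0.5367, -0.0138, 0.1599]
tool_rot: [-3.114, -0.383, 0.0]
contact_force: [-1.1, 5.3, -0.2]
opening: 0.0231
grip_force: 99.1
```

```bash
python3 - <<'E'
from h import *
st()
E
```

```text
t13.85 tcp [ 0.5367 -0.0138  0.1599] s -0.1432 p 0.5174 yaw 14.02 z [-0.001  0.004 -1.   ] F s 5.37 p 0.16 z -0.21 open 0.0231 g 99
```

Request:
apply_moves(rows=[0, 0.0005, 0, 0, 0, 0, 0, 0.0008, 0, 0, 0, 0])

```text
t: 14.05
tool_pos: [0.5368, -0.0142, 0.1599]
tool_rot: [-3.114, -0.383, -0.0]
contact_force: [-1.3, 5.1, 1.6]
opening: 0.0232
grip_force: 99.1
```

```bash
python3 - <<'E'
from h import *
st()
E
```

```text
t14.05 tcp [ 0.5368 -0.0142  0.1599] s -0.1437 p 0.5174 yaw 14.02 z [-0.     0.004 -1.   ] F s 5.24 p -0.04 z 1.59 open 0.0232 g 99
```

Request:
apply_moves(rows=[0, 0.0005, 0, 0, 0, 0, 0, 0.0005, 0, 0, 0, 0])

```text
t: 14.25
tool_pos: [0.5369, -0.0145, 0.1599]
tool_rot: [-3.114, -0.383, 0.0]
contact_force: [-1.7, 6.5, 0.6]
opening: 0.0227
grip_force: 99.1
```

```bash
python3 - <<'E'
from h import *
st()
E
```

```text
t14.25 tcp [ 0.5369 -0.0145  0.1599] s -0.1439 p 0.5174 yaw 14.01 z [-0.001  0.004 -1.   ] F s 6.76 p -0.11 z 0.56 open 0.0227 g 99
```

Request:
apply_moves(rows=[0, 0.0005, 0, 0, 0, 0, 0, 0.0005, 0, 0, 0, 0])

```text
t: 14.45
tool_pos: [0.5369, -0.0145, 0.1598]
tool_rot: [-3.113, -0.383, 0.0]
contact_force: [-0.8, 7.0, 2.0]
opening: 0.0227
grip_force: 99.1
```

```bash
python3 - <<'E'
from h import *
st()
E
```

```text
t14.45 tcp [ 0.5369 -0.0145  0.1598] s -0.1440 p 0.5174 yaw 14.02 z [-0.001  0.005 -1.   ] F s 7.02 p 0.92 z 1.98 open 0.0227 g 99
```

Request:
apply_moves(rows=[0, 0.0003, 0, 0, 0, 0, 0, 0.0006, 0, 0, 0, 0, 0, 0.0006, 0, 0, 0, 0, 0, 0.0006, 0, 0, 0, 0, 0, 0.0006, 0, 0, 0, 0, 0, 0.0006, 0, 0, 0, 0, 0, 0.0006, 0, 0, 0, 0, 0, 0.0006, 0, 0, 0, 0, 0, 0.0006, 0, 0, 0, 0])

```text
t: 15.35
tool_pos: [0.5369, -0.0146, 0.1598]
tool_rot: [-3.113, -0.383, 0.0]
contact_force: [-0.8, 8.0, 0.5]
opening: 0.0228
grip_force: 99.2
```

```bash
python3 - <<'E'
from h import *
st()
E
```

```text
t15.35 tcp [ 0.5369 -0.0146  0.1598] s -0.1441 p 0.5174 yaw 14.02 z [-0.001  0.005 -1.   ] F s 8.01 p 1.13 z 0.51 open 0.0228 g 99
```

Request:
apply_moves(rows=[0, 0.0003, 0, 0, 0, 0, 0, 0.0005, 0, 0, 0, 0, 0, 0.0005, 0, 0, 0, 0, 0, 0.0005, 0, 0, 0, 0, 0, 0.0005, 0, 0, 0, 0, 0, 0.0005, 0, 0, 0, 0, 0, 0.0005, 0, 0, 0, 0, 0, 0.0005, 0, 0, 0, 0])

```text
t: 16.15
tool_pos: [0.5369, -0.0147, 0.1598]
tool_rot: [-3.112, -0.383, 0.001]
contact_force: [-1.6, 8.1, 1.6]
opening: 0.0227
grip_force: 99.2
```

```bash
python3 - <<'E'
from h import *
st()
E
```

```text
t16.15 tcp [ 0.5369 -0.0147  0.1598] s -0.1442 p 0.5174 yaw 14.02 z [-0.001  0.006 -1.   ] F s 8.21 p 0.42 z 1.61 open 0.0227 g 99
```

Request:
apply_moves(rows=[0, -0.006, 0, 0, 0, 0, 0, -0.013, 0, 0, 0, 0, 0, -0.0195, 0, 0, 0, 0, 0, -0.0195, 0, 0, 0, 0, 0, -0.0195, -0.02, 0, 0, 0, 0, -0.0195, -0.06, 0, 0, 0, 0, -0.0195, -0.09, 0, 0, 0, 0, -0.0195, -0.105, 0, 0, 0, 0, -0.0195, -0.105, 0, 0, 0, 0, -0.05, -0.105, 0, 0, 0, 0, -0.09, -0.105, 0, 0, 0, 0, -0.13, -0.105, 0, 0, 0, 0, -0.17, -0.105, 0, 0, 0, 0, -0.193, -0.105, 0, 0, 0, 0, -0.199, -0.105, 0, 0, 0, 0, -0.199, -0.105, 0, 0, 0, 0, -0.199, -0.105, 0, 0, 0])

```text
t: 17.85
tool_pos: [0.5084, 0.0984, 0.2225]
tool_rot: [3.118, 0.383, -0.0]
contact_force: [0.2, -0.3, -2.1]
opening: 0.0231
grip_force: 98.9
```

```bash
python3 - <<'E'
from h import *
st()
im,d=ctrl.get_image('scene')
C=cloud(cam('scene'),d).reshape(-1,3); B=im.reshape(-1,3).astype(int); s,p=C@EY,C@EX
def hist(k,b=.002):
    h,e=np.histogram(s[k],np.arange(-.26,.06,b)); print([(round(float(a)*1000),int(x)) for a,x in zip(e,h) if x])
hist((abs(p-.517)<.06)&(C[:,2]>.047)&(C[:,2]<.056)&(s<.02)&(s>-.26)&(B[:,2]<B[:,0]+40))
hist((abs(p-.517)<.03)&(C[:,2]>.09)&(C[:,2]<.118)&(B[:,2]>B[:,0]+25))
E
```

```text
t17.85 tcp [0.5084 0.0984 0.2225] s -0.0275 p 0.5172 yaw 13.99 z [-0. -0. -1.] F s -0.36 p 0.10 z -2.15 open 0.0231 g 99
[(-240, 24), (-238, 29), (-236, 31), (-234, 28), (-232, 37), (-230, 4), (-176, 26), (-174, 33), (-172, 33), (-170, 3), (-116, 31), (-114, 31), (-112, 34), (-110, 2), (-8, 14), (-6, 32), (-4, 27), (-2, 21)]
[(-56, 7), (-54, 14), (-52, 8), (-50, 7), (-48, 7), (-46, 8), (-44, 6), (-42, 5), (-40, 8), (-38, 8), (-36, 7), (-34, 7), (-32, 6), (-30, 7), (-28, 9), (-26, 7), (-24, 5), (-22, 9), (-20, 5), (4, 7), (6, 8), (8, 7), (10, 7), (12, 7)]
```

Request:
apply_moves(rows=[0, -0.0035, 0.03, 0, 0, 0, 0, -0.0035, 0.05, 0, 0, 0, 0, -0.0035, 0.065, 0, 0, 0, 0, -0.0035, 0.08, 0, 0, 0, 0, -0.0035, 0.093, 0, 0, 0, 0, -0.0035, 0.103, 0, 0, 0, 0, -0.0035, 0.105, 0, 0, 0, 0, -0.0035, 0.105, 0, 0, 0])

```text
t: 18.7
tool_pos: [0.5078, 0.1011, 0.1595]
tool_rot: [-3.118, -0.384, 0.0]
contact_force: [0.1, -0.2, -1.7]
opening: 0.0229
grip_force: 98.9
```

```bash
python3 - <<'E'
from h import *
st()
E
```

```text
t18.70 tcp [0.5078 0.1011 0.1595] s -0.0247 p 0.5172 yaw 14.03 z [-0. -0. -1.] F s -0.24 p 0.02 z -1.71 open 0.0229 g 99
```

Request:
apply_moves(rows=[0, 0.005, 0, 0, 0, 0, 0, 0.01, 0, 0, 0, 0, 0, 0.014, 0, 0, 0, 0, 0, 0.018, 0, 0, 0, 0, 0, 0.022, 0, 0, 0, 0, 0, 0.027, 0, 0, 0, 0, 0, 0.032, 0, 0, 0, 0, 0, 0.037, 0, 0, 0, 0, 0, 0.042, 0, 0, 0, 0, 0, 0.047, 0, 0, 0, 0, 0, 0.052, 0, 0, 0, 0, 0, 0.057, 0, 0, 0, 0, 0, 0.062, 0, 0, 0, 0, 0, 0.067, 0, 0, 0, 0, 0, 0.072, 0, 0, 0, 0, 0, 0.077, 0, 0, 0, 0, 0, 0.082, 0, 0, 0, 0, 0, 0.086, 0, 0, 0, 0, 0, 0.09, 0, 0, 0, 0, 0, 0.092, 0, 0, 0, 0])

```text
t: 20.7
tool_pos: [0.521, 0.0487, 0.1598]
tool_rot: [-3.114, -0.382, 0.0]
contact_force: [-1.2, 6.3, 0.3]
opening: 0.0233
grip_force: 99.1
```

```bash
python3 - <<'E'
from h import *
st()
E
```

```text
t20.70 tcp [0.521  0.0487 0.1598] s -0.0788 p 0.5173 yaw 14.00 z [-0.001  0.004 -1.   ] F s 6.40 p 0.35 z 0.27 open 0.0233 g 99
```

Request:
apply_moves(rows=[0, 0.0015, 0, 0, 0, 0, 0, 0.003, 0, 0, 0, 0, 0, 0.0045, 0, 0, 0, 0, 0, 0.0057, 0, 0, 0, 0, 0, 0.0065, 0, 0, 0, 0, 0, 0.0072, 0, 0, 0, 0, 0, 0.0075, 0, 0, 0, 0])

```text
t: 21.4
tool_pos: [0.5221, 0.0444, 0.1598]
tool_rot: [-3.114, -0.383, 0.0]
contact_force: [-1.2, 6.5, 0.4]
opening: 0.0231
grip_force: 99.1
```

```bash
python3 - <<'E'
from h import *
st()
E
```

```text
t21.40 tcp [0.5221 0.0444 0.1598] s -0.0832 p 0.5173 yaw 14.01 z [-0.001  0.004 -1.   ] F s 6.57 p 0.39 z 0.41 open 0.0231 g 99
```

Request:
apply_moves(rows=[0, 0.0005, 0, 0, 0, 0, 0, 0.0005, 0, 0, 0, 0])

```text
t: 21.6
tool_pos: [0.5221, 0.0442, 0.1598]
tool_rot: [-3.114, -0.383, 0.0]
contact_force: [-1.2, 6.6, 0.0]
opening: 0.0227
grip_force: 99.1
```

```bash
python3 - <<'E'
from h import *
st()
E
```

```text
t21.60 tcp [0.5221 0.0442 0.1598] s -0.0835 p 0.5173 yaw 14.01 z [-0.001  0.004 -1.   ] F s 6.71 p 0.47 z 0.04 open 0.0227 g 99
```

Request:
apply_moves(rows=[0, 0.0005, 0, 0, 0, 0, 0, 0.0008, 0, 0, 0, 0])

```text
t: 21.8
tool_pos: [0.5222, 0.0438, 0.1598]
tool_rot: [-3.114, -0.383, 0.0]
contact_force: [-1.4, 7.4, 0.2]
opening: 0.0228
grip_force: 99.1
```

```bash
python3 - <<'E'
from h import *
st()
E
```

```text
t21.80 tcp [0.5222 0.0438 0.1598] s -0.0838 p 0.5173 yaw 14.01 z [-0.001  0.004 -1.   ] F s 7.53 p 0.46 z 0.18 open 0.0228 g 99
```

Request:
apply_moves(rows=[0, 0.0005, 0, 0, 0, 0, 0, 0.0005, 0, 0, 0, 0])

```text
t: 22.0
tool_pos: [0.5222, 0.0437, 0.1598]
tool_rot: [-3.113, -0.383, 0.0]
contact_force: [-2.0, 7.2, 0.3]
opening: 0.023
grip_force: 99.1
```

```bash
python3 - <<'E'
from h import *
st()
E
```

```text
t22.00 tcp [0.5222 0.0437 0.1598] s -0.0839 p 0.5173 yaw 14.01 z [-0.001  0.005 -1.   ] F s 7.46 p -0.19 z 0.28 open 0.0230 g 99
```

Contact, as expected. One small extra press, then hold.

Request:
apply_moves(rows=[0, 0.0004, 0, 0, 0, 0, 0, 0.0008, 0, 0, 0, 0, 0, 0.0009, 0, 0, 0, 0, 0, 0.0009, 0, 0, 0, 0, 0, 0.0009, 0, 0, 0, 0, 0, 0.0009, 0, 0, 0, 0, 0, 0.0009, 0, 0, 0, 0, 0, 0.0009, 0, 0, 0, 0, 0, 0.0009, 0, 0, 0, 0, 0, 0.0009, 0, 0, 0, 0])

```text
t: 23.0
tool_pos: [0.5223, 0.0436, 0.1598]
tool_rot: [-3.112, -0.383, 0.0]
contact_force: [-1.9, 8.1, -0.1]
opening: 0.023
grip_force: 99.2
```

```bash
python3 - <<'E'
from h import *
st()
E
```

```text
t23.00 tcp [0.5223 0.0436 0.1598] s -0.0841 p 0.5173 yaw 14.02 z [-0.001  0.006 -1.   ] F s 8.27 p 0.09 z -0.10 open 0.0230 g 99
```

Request:
apply_moves(rows=[0, -0.006, 0, 0, 0, 0, 0, -0.013, 0, 0, 0, 0, 0, -0.0195, 0, 0, 0, 0, 0, -0.0195, 0, 0, 0, 0, 0, -0.0195, -0.02, 0, 0, 0, 0, -0.0195, -0.06, 0, 0, 0, 0, -0.0195, -0.11, 0, 0, 0, 0, -0.0195, -0.15, 0, 0, 0, 0, -0.0195, -0.15, 0, 0, 0, 0, -0.0195, -0.15, 0, 0, 0])

```text
t: 24.0
tool_pos: [0.52, 0.0528, 0.2501]
tool_rot: [3.118, 0.383, 0.002]
contact_force: [-1.2, 0.5, -2.3]
opening: 0.0229
grip_force: 99.0
```

```bash
python3 - <<'E'
from h import *
st(); to([.471,-.313,.2475],8)
im,d=ctrl.get_image('scene')
C=cloud(cam('scene'),d).reshape(-1,3); B=im.reshape(-1,3).astype(int); s,p=C@EY,C@EX
k=(abs(p-.517)<.06)&(C[:,2]>.047)&(C[:,2]<.056)&(s<.02)&(s>-.26)&(B[:,2]<B[:,0]+40)
h,e=np.histogram(s[k],np.arange(-.26,.06,.002)); print([(round(float(a)*1000),int(x)) for a,x in zip(e,h) if x])
E
```

```text
t24.00 tcp [0.52   0.0528 0.2501] s -0.0746 p 0.5173 yaw 14.01 z [ 0.001 -0.    -1.   ] F s 0.82 p -1.05 z -2.26 open 0.0229 g 99
row [-0.2268, 0.5718, 0.0043] [0.0003, -0.0008, 0.0668]
[(-242, 1), (-240, 24), (-238, 31), (-236, 31), (-234, 32), (-232, 34), (-230, 5), (-176, 28), (-174, 33), (-172, 32), (-170, 2), (-116, 28), (-114, 33), (-112, 33), (-110, 2), (-58, 4), (-56, 37), (-54, 30), (-52, 21), (-50, 6)]
```

Request:
apply_moves(rows=[-0.02, 0.05, 0, 0, 0, 0.02, -0.048, 0.12, 0, 0, 0, 0.05, -0.076, 0.19, 0, 0, 0, 0.067, -0.104, 0.262, 0, 0, 0, 0.067, -0.132, 0.333, 0, 0, 0, 0.067, -0.16, 0.403, 0, 0, 0, 0.067, -0.188, 0.474, 0, 0, 0, 0.067, -0.212, 0.535, 0, 0, 0, 0.067, -0.224, 0.565, 0, 0, 0, 0.067, -0.227, 0.572, 0, 0, 0, 0.067, -0.227, 0.572, 0, 0, 0, 0.067, -0.227, 0.572, 0, 0, 0, 0.067, -0.227, 0.572, 0, 0, 0, 0.067])

```text
t: 25.35
tool_pos: [0.4711, -0.3115, 0.2493]
tool_rot: [-3.133, -0.222, 0.0]
contact_force: [0.6, -0.4, -1.4]
opening: 0.0228
grip_force: 99.0
```

```bash
python3 - <<'E'
from h import *
st(); to([.471,-.313,.1485],8)
E
```

```text
t25.35 tcp [ 0.4711 -0.3115  0.2493] s -0.4163 p 0.3817 yaw 8.10 z [-0.     0.001 -1.   ] F s -0.57 p 0.46 z -1.37 open 0.0228 g 99
row [-0.0005, 0.0025, 0.168] [-0.0005, 0.0001, 0.0011]
```

Request:
apply_moves(rows=[0, 0.002, 0.04, 0, 0, 0, 0, 0.002, 0.09, 0, 0, 0, 0, 0.002, 0.13, 0, 0, 0, 0, 0.002, 0.155, 0, 0, 0, 0, 0.002, 0.164, 0, 0, 0, 0, 0.002, 0.166, 0, 0, 0, 0, 0.002, 0.166, 0, 0, 0, 0, 0.002, 0.166, 0, 0, 0])

```text
t: 26.15
tool_pos: [0.4717, -0.3148, 0.1516]
tool_rot: [3.132, 0.219, 0.003]
contact_force: [0.4, -0.3, -0.7]
opening: 0.0231
grip_force: 99.0
```

```bash
python3 - <<'E'
from h import *
st()
E
```

```text
t26.15 tcp [ 0.4717 -0.3148  0.1516] s -0.4195 p 0.3816 yaw 8.00 z [ 0.002 -0.002 -1.   ] F s -0.41 p 0.27 z -0.73 open 0.0231 g 99
```

Request:
apply_moves(rows=[0, 0, 0.0008, 0, 0, 0, 0, 0, 0.0016, 0, 0, 0, 0, 0, 0.0016, 0, 0, 0])

```text
t: 26.45
tool_pos: [0.471, -0.3143, 0.1493]
tool_rot: [3.134, 0.219, 0.0]
contact_force: [0.1, 0.1, -2.0]
opening: 0.023
grip_force: 99.0
```

```bash
python3 - <<'E'
from h import *
st()
E
```

```text
t26.45 tcp [ 0.471  -0.3143  0.1493] s -0.4189 p 0.3810 yaw 7.99 z [ 0. -0. -1.] F s 0.03 p 0.11 z -2.02 open 0.0230 g 99
```

Request:
apply_moves(rows=[0, 0, 0.001, 0, 0, 0, 0, 0, 0.002, 0, 0, 0, 0, 0, 0.0025, 0, 0, 0, 0, 0, 0.0025, 0, 0, 0])

```text
t: 26.85
tool_pos: [0.471, -0.3142, 0.1476]
tool_rot: [-3.134, -0.219, 0.0]
contact_force: [-0.2, 0.5, -1.0]
opening: 0.0233
grip_force: 99.2
```

```bash
python3 - <<'E'
from h import *
st()
E
```

```text
t26.85 tcp [ 0.471  -0.3142  0.1476] s -0.4188 p 0.3810 yaw 8.00 z [-0.  0. -1.] F s 0.55 p -0.09 z -0.98 open 0.0233 g 99
```

Almost touching the bench. I'll lower a little more before releasing.

Request:
apply_moves(rows=[0, 0, 0.0005, 0, 0, 0, 0, 0, 0.001, 0, 0, 0, 0, 0, 0.001, 0, 0, 0])

```text
t: 27.15
tool_pos: [0.471, -0.3143, 0.1475]
tool_rot: [-3.134, -0.219, 0.0]
contact_force: [-1.7, 1.6, 4.7]
opening: 0.0229
grip_force: 99.8
```

```bash
python3 - <<'E'
from h import *
st()
E
```

```text
t27.15 tcp [ 0.471  -0.3143  0.1475] s -0.4189 p 0.3810 yaw 8.00 z [-0.  0. -1.] F s 1.98 p -1.28 z 4.72 open 0.0229 g 100
```

On the bench. Release, then rise straight up.

Request:
apply_moves(rows=[0, 0, 0, 0, 0, 0, 0, 0, 0, 0, 0, 0, 0, 0, 0, 0, 0, 0, 0, 0, 0, 0, 0, 0, 0, 0, 0, 0, 0, 0, 0, 0, 0, 0, 0, 0], grip=0.7, grip_force=20)

```text
t: 27.75
tool_pos: [0.471, -0.3142, 0.1469]
tool_rot: [-3.134, -0.219, -0.0]
contact_force: [-1.4, 0.2, -0.6]
opening: 0.0599
grip_force: 0.0
```

Request:
apply_moves(rows=[0, 0, -0.02, 0, 0, 0, 0, 0, -0.06, 0, 0, 0, 0, 0, -0.12, 0, 0, 0, 0, 0, -0.2, 0, 0, 0, 0, 0, -0.25, 0, 0, 0, 0, 0, -0.25, 0, 0, 0, 0, 0, -0.25, 0, 0, 0, 0, 0, -0.25, 0, 0, 0])

```text
t: 28.55
tool_pos: [0.4704, -0.3138, 0.2956]
tool_rot: [-3.132, -0.219, 0.003]
contact_force: [0.7, -0.2, -0.8]
opening: 0.0598
grip_force: 0.0
```

```bash
python3 - <<'E'
from h import *
st()
im,d=ctrl.get_image('scene'); cv2.imwrite('pics/end.png',im)
C=cloud(cam('scene'),d).reshape(-1,3); B=im.reshape(-1,3).astype(int); s,p=C@EY,C@EX
k=(abs(p-.517)<.06)&(C[:,2]>.047)&(C[:,2]<.056)&(s<.02)&(s>-.26)&(B[:,2]<B[:,0]+40)
q=s[k]
for a,b in((-.18,-.165),(-.12,-.105),(-.06,-.045)): print(q[(q>a)&(q<b)].mean())
E
```

```text
t28.55 tcp [ 0.4704 -0.3138  0.2956] s -0.4183 p 0.3806 yaw 7.99 z [-0.002  0.002 -1.   ] F s -0.32 p 0.67 z -0.77 open 0.0598 g 0
-0.17273344351815445
-0.1129938658007948
-0.05291055137996069
```

View pics/end.png

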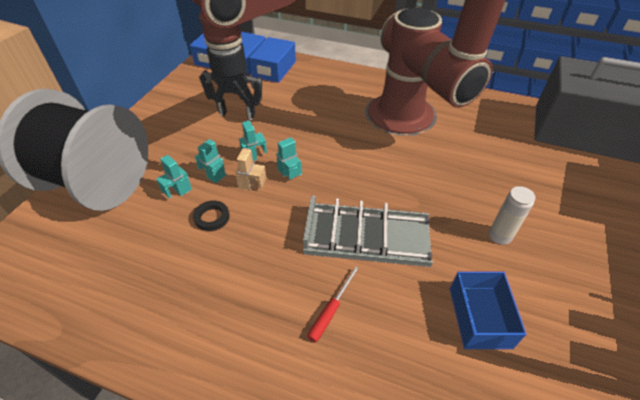

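The final picture shows the spacer upright at (250,172), the three dividers evenly spaced (59.7 and 60.1 mm apart), and the other things not visibly moved.

```bash
python3 -c "
from station import ctrl
print(ctrl.finish_job())"
```

```text
the job is handed in; nothing more can be done
None
```

I set all three dividers in order with the spacer (camera check: about 57 mm from wall to divider 1, then 59.7 and 60.1 mm), stood it upright on the bench clear of the tray, and handed the job in at about 29 s.

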